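# Press the loose trim home under the heating pipe

## Robot

A 7-joint arm with a two-finger parallel gripper is mounted at the origin on the work surface. World frame = base frame: x ahead of the robot, y to its left, z up, the work surface at z = 0. Lengths are in mm, angles in degrees, forces in N, time in s.
With the tool pointing down it reaches from about 350 to 900 mm from the base axis. Payload 19.9 kg.
Tool frame: the origin (TCP) lies between the finger pads; the fingertips stand 11 mm ahead of it and the grasp point (between the pads) lies 8 mm behind it; z points along the fingers, y is the line along which they close (so a half turn about z gives the same grasp; the last joint's range is limited). The gripper opens to 94 mm and grips with 3 to 60 N. Pads are 16 mm wide; open, the fingers measure 119 mm over their backs; the gripper's body (75 mm by 177 mm) begins 78 mm behind the grasp point.
Start: joints at [62.653, 23.915, -0.59, 92.452, 0.269, 63.638, -3.037], TCP at [263.826, -566.565, 216.425] pointing down, gripper open.
Joint ranges: [-161.28, 161.28], [-22.2, 115.67], [-73.04, 71.86], [3.21, 147.25], [-68.34, 248.33], [10.77, 114.83], [-161.83, 161.83]. Speed limits (degrees/s): [108.29, 108.29, 136.94, 136.94, 172.46, 172.46, 172.46].

## Interface

Orientations are given as [roll, pitch, yaw] about the fixed x, y, z axes, in that order (R = Rz(yaw) Ry(pitch) Rx(roll)).
In Python, from station import robot gives the robot as it stands. The module is installed in compiled form; this text tells all that it offers.
- The arm moves only by the tool play_rows, never from a script. Its argument "motion" is a list of rows, each a list of 3 entries, a list of its own where there are three numbers: the shift along the world's x, y, z in mm, then the turn about the world's z in degrees, then the closure, from 0 (fully open) to 1 (shut). In form: [[[tx, ty, tz], roll, hand], ...]. A call has 1 to 20 rows; each row is the pose to reach, as a shift and turn from the pose commanded when the call began; what a row does not reach only later rows make up. A row lasts 1/10 s, in which the tool goes at most 50 mm and 8.59 degrees, less where a joint would pass 70% of its speed; a pose out of reach is approached as far as the arm can. A call with a gripper value outside its range is refused whole. The fingers move at their own pace and stop on an object; "force" is the grip in N (left out, the last holds). Time passes only in rows, so rows that repeat a pose let the fingers close. It gives the time, the measured TCP pose, the force, the opening and the grip force at its end, in the units of the state.
- robot.read_state(): the state, without advancing time (a new reading comes with each control period).
- robot.get_image(name): name is "scene" or "side" or "wrist"; returns a dict with "image" (420x560x3 uint8, red, green, blue), "depth" (420x560 float32, mm along the optical axis (not along the pixel's ray), 0 where there is no reading), "camera_matrix" (3x3 intrinsics, pixels), "rvec" (rotation vector, rad) and "tvec" (3), from world to camera coordinates, as OpenCV has them. Camera axes: x right, y down, z forward; pixel columns grow to the right and rows downward; lengths in mm; the calibration is good to about 2 mm. A picture is of the moment at which its call begins.
- robot.finish_job(): hands the job in; it is judged then, once.
The state is a dict: "time_s": time; "q": joint angles; "qvel": joint speeds; "effort": joint torques, N m; "tcp_pos": TCP position; "orientation": TCP orientation; "ft_force": force on the tool from outside, world axes, zero at the start; "moment": the same for the moment, N m; "gripper_width": opening from 0.0 (shut) to 1.0 (fully open); "grasp_force": force on a finger pad.
Only numpy, scipy, OpenCV 4.12 (cv2) and the standard library are available. Lean on these libraries where they do the work, as an engineer would, in place of code of your own. Each camera call takes 0.05 s, during which the arm holds its last target. There are 200 camera calls.

## Task

The trim along the slanted front edge of the pipe boxing has worked loose: take the square-handled pressing tool out of the wooden rack, lean it in under the heating pipe and run its ball end slowly (a few centimetres a second) and gently along the trim, in one unbroken pass from the left end, as the robot sees it, to the right end, so that all four pieces sit fully home. Keep the gripper itself off the boxing and the pipe. Then put the tool back upright in its rack hole, fully in, and leave everything else where it stands.

Things in the scene. Friction and masses are not known exactly. Their poses are not given: they have to be found in the camera images.
- boxing: low fixed white pipe boxing across the back of the worktop, 460 mm long (its y), 50 mm high, 110 mm deep; origin on the worktop under its middle, x away from the robot. Carries bed, trim and heating pipe
- pipe_mid (a point): middle of the axis of the fixed white heating pipe, 22 mm thick, that runs parallel to the trim above and in front of it (boxing x = -72 mm, z = 225 mm) and bends down into the boxing at y = +/-215 mm. It bars the gripper from coming straight down on the trim; leaning 40 degrees (along the bed's z) passes below it
- bed: slanted aluminium bed of the trim on the boxing's front edge, fixed, 50 mm wide (x, up the slope), 270 mm long (y, to the robot's left). Origin: middle of its outer face; z: outward normal, 40 degrees from vertical, towards the robot. On it a grey channel, shimmed out along z by an unknown, unreported, unyielding 0 to 8 mm, holds a row of four wooden trim pieces, to be felt for or seen
- presser: the pressing tool, 135 mm long, 0.12 kg nominal: square wooden handle 26 x 26 mm, 60 mm long, above a steel shank 12 mm thick with a 16 mm ball end. Origin: centre of the handle's lower end; z up the handle; x, y square to its faces. Stands in one of the two rack holes, the handle's lower end on the rack's top, the shank inside
- presser_tip (a point): outermost point of the presser's ball end, 75 mm below the presser's origin on its axis
- rack: fixed wooden rack block 80 x 190 x 90 mm high (its x, y, z); origin under its centre; two round holes, 21 mm wide and 82 mm deep, in its top
- rack_hole0 (a point): centre of the mouth of the rack hole at the rack's y = +45 mm, 90 mm above the worktop
- rack_hole1 (a point): the same for the hole at y = -45 mm
- trim0 (a joint): travel of the trim piece leftmost seen from the robot (bed y = +90 mm), centred at bed x = 0, along the bed's -z: 0 out, 0.006 m fully home on a hard stop; starts at 0 to 0.001; about 3.5 N of friction, no spring. 24 mm wide, 58 mm long in y, 38 mm flat in the middle, ends bevelled 28 degrees; flat face 20 mm (out) or 14 mm (home) off the bed, plus the shim
- trim1 (a joint): travel of the trim piece second from the left (bed y = +30 mm), centred at bed x = 0, along the bed's -z: 0 out, 0.006 m fully home on a hard stop; starts at 0 to 0.001; about 3.5 N of friction, no spring. 24 mm wide, 58 mm long in y, 38 mm flat in the middle, ends bevelled 28 degrees; flat face 20 mm (out) or 14 mm (home) off the bed, plus the shim
- trim2 (a joint): travel of the trim piece third from the left (bed y = -30 mm), centred at bed x = 0, along the bed's -z: 0 out, 0.006 m fully home on a hard stop; starts at 0 to 0.001; about 3.5 N of friction, no spring. 24 mm wide, 58 mm long in y, 38 mm flat in the middle, ends bevelled 28 degrees; flat face 20 mm (out) or 14 mm (home) off the bed, plus the shim
- trim3 (a joint): travel of the trim piece rightmost (bed y = -90 mm), centred at bed x = 0, along the bed's -z: 0 out, 0.006 m fully home on a hard stop; starts at 0 to 0.001; about 3.5 N of friction, no spring. 24 mm wide, 58 mm long in y, 38 mm flat in the middle, ends bevelled 28 degrees; flat face 20 mm (out) or 14 mm (home) off the bed, plus the shim
- pestle: round-headed wooden pestle, 138 mm, in the other rack hole; its origin is where its head rests on the rack top (head 30 mm wide, 68 mm high above, 70 mm shaft below). Leave alone
- mug: white enamel mug, 80 mm wide and high, on the trivet; origin at the centre of its underside. Leave alone
- funnel: blue plastic funnel standing mouth down, 104 mm wide, 105 mm high; origin under its centre. Leave alone
- trivet: slatted wooden trivet, 150 x 144 x 16 mm; origin under its centre. Leave alone
- shaker_a: empty glass shaker with steel cap, 44 mm wide, 78 mm high, origin under its centre; stands in front of the boxing, right. Leave alone
- shaker_b: like shaker_a, in front of the boxing, left. Leave alone
There are look-alikes about, which are no part of the job. What is shaped like the presser but purple or red is not meant. There is more than one size of the rack; the one meant has the size given above.

How it is judged:
By the outcome, as a careful person would: the job done as asked, in the order asked, and still so for the second after the job is handed in, with the robot touching nothing.
It also fails if it takes over 72 s, if anything falls off the work surface, if the arm or the gripper's body presses on something with over 40 N, if the wrist force passes 120 N, or if a joint passes its speed limit or range.

## Working session

There is one attempt and no reset: what is moved stays moved. The work goes in short steps, Python scripts to look and compute and a tool call to move; the robot and the scene stay as the last step left them, time stands still between calls to the robot, and variables do not carry over. Pictures are saved under pics/ and viewed, at most 10 in all, crops included, and the job is handed in when it is done.

Besides the shell and the picture viewer there is one more tool, called after "Emit:" as name(argument=value, ...), one argument or row to a line, values as JSON. play_rows: Moves the arm, as the interface text tells. Its arguments: {"type":"object","properties":{"motion":{"type":"array","items":{"type":"array"}},"force":{"type":"number"}},"required":["motion"]}

```bash
mkdir -p pics; cat >h.py <<'E'
import numpy as np,cv2
from station import robot
def cam(n):
    d=robot.get_image(n); d['K']=np.array(d['camera_matrix'],float)
    d['R']=cv2.Rodrigues(np.array(d['rvec'],float))[0]; d['t']=np.array(d['tvec'],float).reshape(3); return d
def cloud(d):
    z=d['depth'].astype(float); v,u=np.indices(z.shape); K=d['K']
    P=np.stack([(u-K[0,2])/K[0,0]*z,(v-K[1,2])/K[1,1]*z,z],-1)
    W=(P-d['t'])@d['R']; W[z<=0]=np.nan; return W
def ray(d,u,v,z):
    r=d['R'].T@np.linalg.solve(d['K'],[u,v,1.]); c=-d['R'].T@d['t']; return c+r*(z-c[2])/r[2]
def proj(d,P):
    return cv2.projectPoints(np.array(P,float).reshape(-1,3),cv2.Rodrigues(d['R'])[0],d['t'],d['K'],None)[0].reshape(-1,2)
def save(n,img,s=1): cv2.imwrite('pics/'+n,cv2.resize(cv2.cvtColor(img,cv2.COLOR_RGB2BGR),None,fx=s,fy=s))
E
python3 - <<'E'
from h import *
for n in('scene','side','wrist'):
    d=cam(n); np.savez(''+n+'0.npz',image=d['image'],depth=d['depth'],K=d['K'],R=d['R'],t=d['t']); save(n+'0.png',d['image'],1.4)
    print(n,-d['R'].T@d['t'])
print(robot.read_state())
E
```

```text
scene [1265.41376274  291.44116885  928.95152947]
side [   18.11057818 -1077.06246835   859.85680444]
wrist [ 329.59374005 -535.25861014  385.28815518]
{'time_s': 0.15, 'q': array([62.65223841, 23.94042076, -0.59116779, 92.47537069,  0.2695318 ,
       63.63846343, -3.03804111]), 'qvel': array([ 0.14651974, -0.07577924,  0.03829733, -0.10386533, -0.0106821 ,
        0.00034187, -0.02280525]), 'effort': array([ 2.64444920e-03, -8.51536417e+01,  6.39917683e-01, -4.26136923e+01,
       -4.87415073e-02,  1.72248704e-02,  1.19981705e-04]), 'tcp_pos': array([ 263.7282301 , -566.34047294,  215.98269679]), 'orientation': array([-1.79947280e+02,  4.30831410e-03,  2.49699381e+01]), 'ft_force': array([ 0.11724011,  0.42005868, -0.79481202]), 'moment': array([ 0.06651349, -0.01873022,  0.00272206]), 'grasp_force': 0.0, 'gripper_width': 0.9986541926880332}
```

View pics/scene0.png

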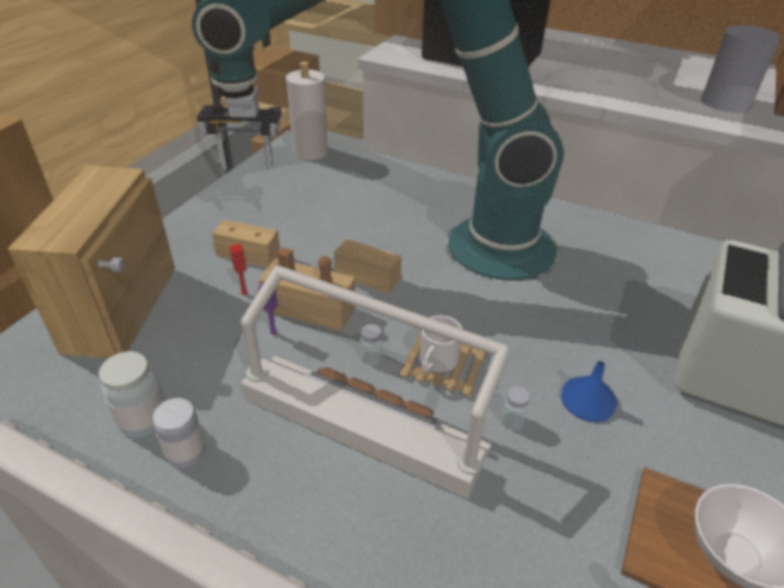

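View pics/side0.png

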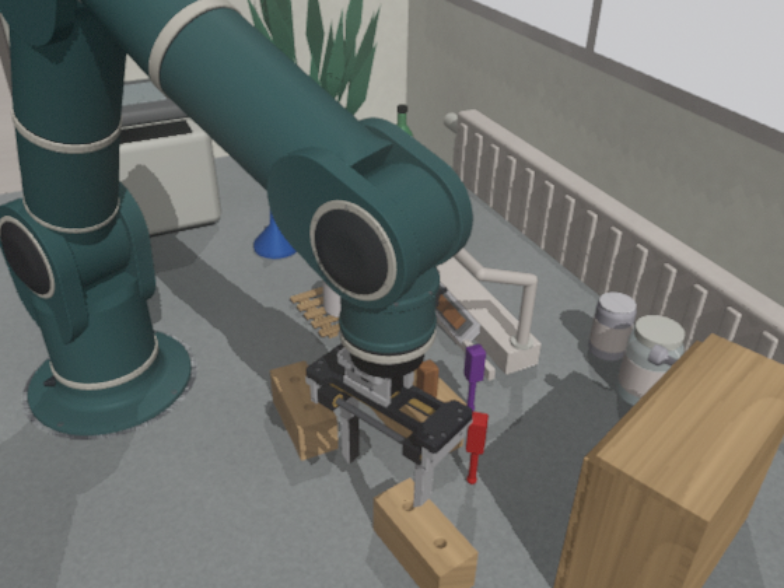

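```bash
python3 - <<'E'
from h import *
d=dict(np.load('scene0.npz')); W=cloud(d); s=1.4
hsv=cv2.cvtColor(d['image'],cv2.COLOR_RGB2HSV).astype(int)
def rect(m,name):
    P=W[m]; r=cv2.minAreaRect(P[:,:2].astype(np.float32)); print(name,len(P),np.round(P.mean(0),1),np.round(r[0],1),np.round(r[1],1),round(r[2],1))
u0=np.indices(W.shape[:2])[1]*s; v0=np.indices(W.shape[:2])[0]*s
box=lambda a,b,c,e:(u0>a)&(u0<b)&(v0>c)&(v0<e)
Z=W[...,2]; H,S,V=hsv[...,0],hsv[...,1],hsv[...,2]
rk=box(255,360,235,330)
m=rk&(Z>85)&(Z<95)&(S>60); rect(m,'racktop')
for n,b in(('L',box(275,298,245,275)),('R',box(312,335,250,285))):
    m=b&(Z>105)&(Z<175)&(H<25)&(S>80); rect(m,n); P=W[m]; print(P[:,2].max(),np.median(hsv[m],0))
    mt=m&(Z>np.nanmax(P[:,2])-6); rect(mt,n+'top')
bx=box(235,510,355,500)
m=bx&(Z>45)&(Z<55)&(S<60); rect(m,'boxtop')
m=box(240,515,260,400)&(Z>215)&(Z<245)&(S<60); rect(m,'pipe')
m=box(310,440,360,420)&(S>80)&(H<25)&(Z>30); rect(m,'trim'); 
for n,b in(('shA',box(355,385,320,350)),('shB',box(500,535,385,410))):
    m=b&(Z>65)&(Z<90); rect(m,n)
for n,b in(('mug',box(420,465,315,340)),):
    m=b&(Z>85)&(Z<110); rect(m,n)
E
```

```text
racktop 477 [ 431.9 -302.2   89.1] [ 465.3 -302.7] [155.3 190.7] 7.1
L 121 [ 442.  -348.7  135.2] [ 437.5 -349.8] [26.3 27.3] 77.5
152.4153168092953 [ 13. 108. 102.]
Ltop 35 [ 440.2 -350.6  149.2] [ 439.3 -349.8] [20.6 20.7] 76.2
R 117 [ 432.1 -258.6  134. ] [ 430.1 -260.4] [19.3 22.8] 24.8
156.4253458752517 [ 13. 106. 103.]
Rtop 27 [ 430.  -260.4  154.1] [ 430.4 -260.6] [18.5 14.1] 79.2
boxtop 4669 [667.2 -38.5  49.5] [583.6 -48.1] [474.3 253.2] 89.8
pipe 1886 [582.8 -30.5 229.4] [594.9 -51.7] [451.8  70.7] 88.7
trim 371 [614.4 -43.5  53. ] [610.7 -51.8] [234.6  21.1] 90.0
shA 156 [ 501.5 -112.7   75.3] [ 499.4 -114.7] [38.2 39.3] 61.6
shB 197 [524.  194.8  75.7] [520.9 193.9] [39.6 38. ] 45.2
mug 94 [430.6   7.3  92.1] [439.6   4. ] [57. 80.] 54.3
```

View pics/wrist0.png

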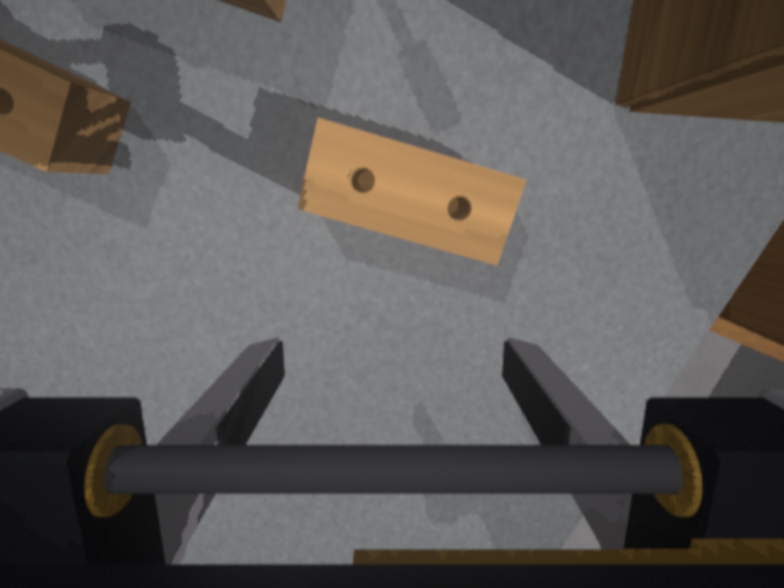

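Emit:
play_rows(
  motion=[
    [[0,0,30],0,0],
    [[15,30,70],-4,0],
    [[30,60,100],-8,0],
    [[45,90,134],-12,0],
    [[60,120,134],-16,0],
    [[75,150,134],-20,0],
    [[90,180,134],-25,0],
    [[106,216,134],-25,0],
    [[106,216,134],-25,0],
    [[106,216,134],-25,0],
  ],
)

```text
time_s: 1.15
tcp_pos: [370.0, -350.1, 350.5]
orientation: [180.0, 0.0, 0.1]
ft_force: [-0.1, 0.2, -0.4]
gripper_width: 1.001
grasp_force: 0.0
```

```bash
python3 - <<'E'
from h import *
st=robot.read_state(); print(st['time_s'],st['tcp_pos'],st['orientation'])
d=cam('wrist'); np.savez('wrist1.npz',image=d['image'],depth=d['depth'],K=d['K'],R=d['R'],t=d['t']); save('wrist1.png',d['image'],1.4)
print(-d['R'].T@d['t'],d['R'][2])
W=cloud(d);Z=W[...,2]
for lo,hi,n in((145,157,'tops'),):
    m=((Z>lo)&(Z<hi)).astype(np.uint8)
    k,l,s,c=cv2.connectedComponentsWithStats(m)
    for i in range(1,k):
        if s[i,4]>150:
            P=W[l==i]; r=cv2.minAreaRect(P[:,:2].astype(np.float32)); print(s[i],np.round(P.mean(0),1),r)
m=(Z>87)&(Z<93); P=W[m];P=P[(abs(P[:,0]-435)<90)&(abs(P[:,1]+305)<130)]; print(len(P),cv2.minAreaRect(P[:,:2].astype(np.float32)))
E
```

```text
1.15 [ 370.00888526 -350.14101509  350.50333961] [1.79992416e+02 1.37285099e-03 5.50399430e-02]
[ 442.55633955 -349.3404742   519.90556405] [-0.24950538 -0.00105656 -0.96837284]
[544   0  16  97 689] [ 538.5 -636.3  150.2] ((528.2825317382812, -640.42041015625), (100.16448974609375, 3.996065378189087), 21.496095657348633)
[272 127  23  24 528] [ 435.4 -352.4  150.7] ((434.91162109375, -352.4709777832031), (25.46735954284668, 25.156850814819336), 0.19214168190956116)
[192 135  26  26 311] [ 425.4 -265.5  152.2] ((424.8507080078125, -262.9281921386719), (28.064228057861328, 27.506328582763672), 19.020225524902344)
7741 ((453.9022521972656, -303.9732666015625), (127.86961364746094, 190.3189697265625), 7.236453533172607)
```

View pics/wrist1.png

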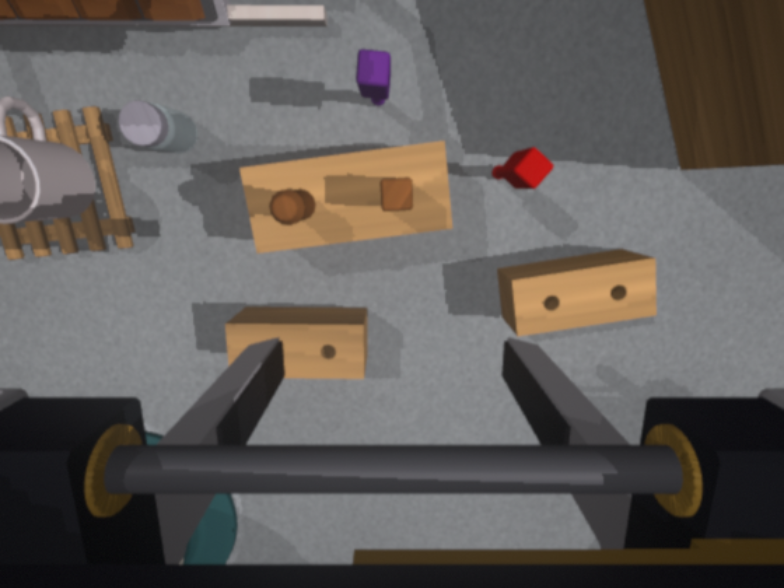

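```bash
python3 - <<'E'
from h import *
d=cam('side'); np.savez('side1.npz',image=d['image'],depth=d['depth'],K=d['K'],R=d['R'],t=d['t']); 
c=proj(d,[[600,-50,60]])[0]; print(c)
u,v=[int(max(0,k)) for k in c]; a=max(0,v-105);b=max(0,u-140)
save('side1.png',d['image'][a:a+210,b:b+280],2.8); print(b,a)
E
```

```text
[304.82238699 203.99059547]
164 98
```

Emit:
play_rows(
  motion=[
    [[30,50,0],0,0],
    [[60,100,0],0,0],
    [[90,150,0],0,0],
    [[120,200,0],0,0],
    [[150,250,0],0,0],
    [[180,298,0],0,0],
    [[180,298,0],0,0],
    [[180,298,0],0,0],
  ],
)

```text
time_s: 2.05
tcp_pos: [551.7, -47.7, 349.7]
orientation: [-179.9, 0.0, 0.3]
ft_force: [-0.1, -0.1, 0.2]
gripper_width: 1.003
grasp_force: 0.0
```

```bash
python3 - <<'E'
from h import *
d=cam('wrist'); np.savez('wrist2.npz',image=d['image'],depth=d['depth'],K=d['K'],R=d['R'],t=d['t']); save('wrist2.png',d['image'],1.4)
st=robot.read_state(); print(st['time_s'],st['tcp_pos'])
E
```

```text
2.1 [550.71684594 -50.88063919 349.68748864]
```

View pics/side1.png

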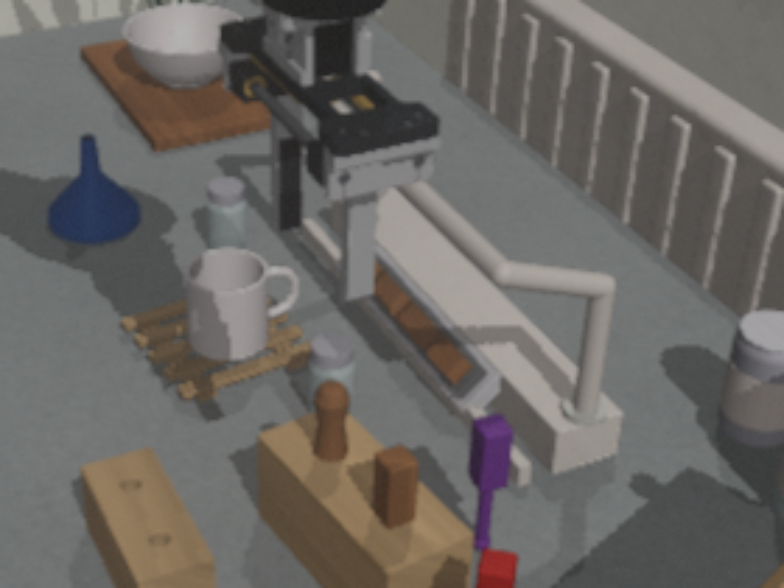

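View pics/wrist2.png

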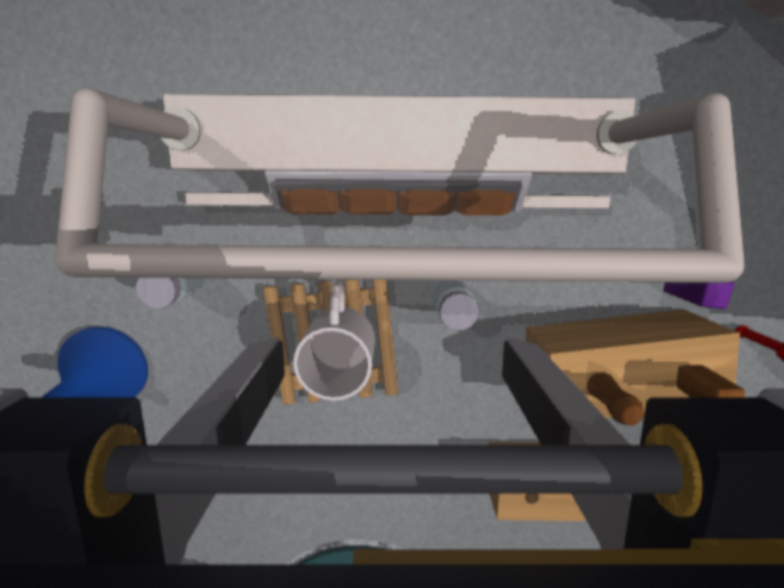

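```bash
cat >m.py <<'E'
from h import *
for f in('wrist2','scene0'):
    d=dict(np.load(f+'.npz')); W=cloud(d); X,Y,Z=W[...,0],W[...,1],W[...,2]; print(f)
    hsv=cv2.cvtColor(d['image'],cv2.COLOR_RGB2HSV).astype(int); H,S=hsv[...,0],hsv[...,1]
    # pipe top ridge
    m=(Z>228)&(Z<245)&(X>530)&(X<640)&(abs(Y+50)<150); P=W[m]; k=P[:,2]>np.percentile(P[:,2],70) 
    print('pipe top',len(P),np.round(np.percentile(P[:,0],[1,50,99]),1),np.round(np.percentile(P[:,2],[50,99]),1), np.round(np.polyfit(P[:,1]+50,P[:,0],1),4), 'ridge x',P[k,0].mean())
    m=(Z>44)&(Z<57)&(X>600)&(X<760)&(abs(Y+50)<235)&(S<60); P=W[m]
    print('boxtop x',np.round(np.percentile(P[:,0],[1,5,95,99]),1),'y',np.round(np.percentile(P[:,1],[.5,99.5]),1),'z',np.median(P[:,2]))
    m=(S>90)&(H<25)&(X>560)&(X<650)&(abs(Y+50)<150)&(Z>20)&(Z<110); P=W[m]
    print('trim',len(P),'x',np.round(np.percentile(P[:,0],[1,99]),1),'y',np.round(np.percentile(P[:,1],[0,1,99,100]),1),'z',np.round(np.percentile(P[:,2],[1,50,99]),1))
    yc=(P[:,1].min()+P[:,1].max())/2
    for y0 in (90,30,-30,-90):
        Q=P[abs(P[:,1]-yc-y0)<16]; c=np.median(Q,0); 
        U,s,V=np.linalg.svd(Q-Q.mean(0),full_matrices=False); n=V[2]*np.sign(V[2][2]); n0=np.array([-np.sin(np.radians(40)),0,np.cos(np.radians(40))])
        print(y0,len(Q),np.round(Q.mean(0),1),np.round(n,2),'offs along n0',round(np.median((Q-[600,0,50])@n0),1), 'along bedx',np.round(np.percentile((Q-[600,0,50])@[np.cos(np.radians(40)),0,np.sin(np.radians(40))],[2,98]),1))
E
python3 m.py
```

```text
wrist2
pipe top 7671 [563.9 575.7 584.9] [235.6 238.3] [2.400000e-03 5.753524e+02] ridge x 574.2894383376312
boxtop x [620.6 626.7 704.2 707.1] y [-275.4  173.8] z 51.00653787300085
trim 2576 x [595. 619.] y [-170.2 -166.5   64.1   67.6] z [42.7 53.1 60. ]
90 391 [607.4  38.7  53.3] [-0.44  0.    0.9 ] offs along n0 -0.8 along bedx [-7.  16.6]
30 398 [607.5 -21.3  52.6] [-0.44  0.01  0.9 ] offs along n0 -1.5 along bedx [-7.5 16.2]
-30 378 [607.3 -81.2  53.6] [-0.42  0.    0.91] offs along n0 -0.5 along bedx [-6.  16.4]
-90 382 [ 607.5 -141.4   53. ] [-0.43  0.    0.9 ] offs along n0 -1.2 along bedx [-6.5 16.2]
scene0
pipe top 793 [566.2 578.2 585.6] [233.4 237.5] [2.900000e-03 5.776075e+02] ridge x 575.1135654723093
boxtop x [617.2 627.1 706.9 708.7] y [-274.9  177.5] z 49.47875957896474
trim 309 x [604.7 620.3] y [-169.1 -158.6   62.2   65.4] z [33.8 53.4 60.1]
90 62 [615.4  38.6  54.2] [0.78 0.04 0.62] offs along n0 -6.3 along bedx [ 9.8 18.3]
30 57 [615.2 -20.7  52.9] [ 0.82 -0.05  0.57] offs along n0 -7.7 along bedx [ 9.4 18.2]
-30 54 [614.8 -81.6  54. ] [0.84 0.02 0.54] offs along n0 -5.8 along bedx [10.7 17.4]
-90 47 [ 615.  -142.4   52.8] [ 0.73 -0.03  0.68] offs along n0 -7.5 along bedx [ 9.7 16.8]
```

Emit:
play_rows(
  motion=[
    [[-15,-40,0],0,0.3],
    [[-30,-80,0],0,0.3],
    [[-45,-120,0],0,0.3],
    [[-60,-160,0],0,0.3],
    [[-75,-200,0],0,0.3],
    [[-90,-240,-20],0,0.3],
    [[-105,-280,-40],0,0.3],
    [[-113.8,-299.4,-70],0,0.3],
    [[-113.8,-299.4,-110],0,0.3],
    [[-113.8,-299.4,-140],0,0.3],
    [[-113.8,-299.4,-140],0,0.3],
  ],
)

```text
time_s: 3.2
tcp_pos: [433.1, -352.5, 206.9]
orientation: [-179.8, 0.3, -0.2]
ft_force: [0.1, 0.5, 0.2]
gripper_width: 0.701
grasp_force: 0.0
```

```bash
python3 - <<'E'
from h import *
d=cam('wrist'); save('wrist3.png',d['image'],1.2); W=cloud(d); Z=W[...,2]
m=((Z>143)&(Z<157)&(abs(W[...,0]-436)<40)&(abs(W[...,1]+352)<40)).astype(np.uint8)
k,l,s,c=cv2.connectedComponentsWithStats(m)
for i in range(1,k):
    if s[i,4]>100: P=W[l==i]; print(s[i],np.round(P.mean(0),1),cv2.minAreaRect(P[:,:2].astype(np.float32)))
print(robot.read_state()['tcp_pos'],robot.read_state()['gripper_width'])
E
```

```text
[ 264  210   36   36 1186] [ 436.7 -352.3  150.5] ((435.2831115722656, -352.3775329589844), (26.6535701751709, 25.973548889160156), 3.159080982208252)
[ 434.38934114 -352.86135852  209.60363265] 0.699925808650079
```

View pics/wrist3.png

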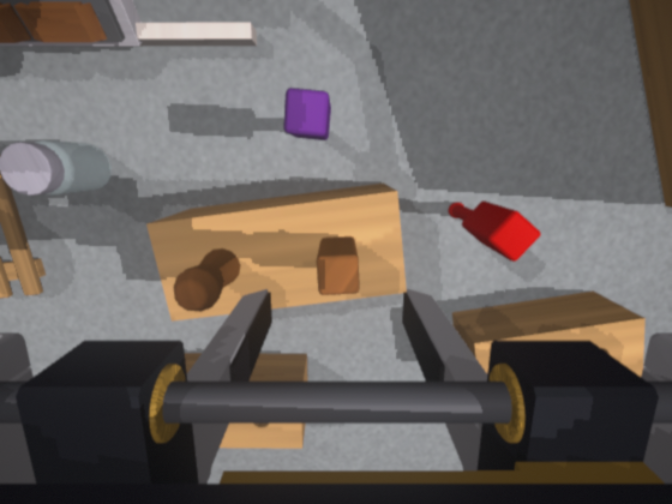

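Emit:
play_rows(
  motion=[
    [[0,0,-25],2,0.3],
    [[0,0,-50],3,0.3],
    [[0,0,-75],3,0.3],
    [[0,0,-83.4],3,0.3],
    [[0,0,-83.4],3,0.3],
    [[0,0,-83.4],3,0.7],
    [[0,0,-83.4],3,0.85],
    [[0,0,-83.4],3,0.85],
    [[0,0,-83.4],3,0.85],
    [[0,0,-83.4],3,0.85],
    [[0,0,-83.4],3,0.85],
  ],
  force=30,
)

```text
time_s: 4.35
tcp_pos: [436.1, -352.0, 127.2]
orientation: [180.0, -0.0, 3.0]
ft_force: [-0.3, 0.2, 2.8]
gripper_width: 0.276
grasp_force: 30.0
```

Emit:
play_rows(
  motion=[
    [[0,0,10],0,0.85],
    [[0,0,20],-1,0.85],
    [[0,0,30],-2,0.85],
    [[0,0,40],-3,0.85],
    [[0,0,50],-3,0.85],
    [[0,0,60],-3,0.85],
    [[0,0,63.5],-3,0.85],
    [[0,0,64],-3,0.85],
    [[0,0,64],-3,0.85],
  ],
)

```text
time_s: 5.25
tcp_pos: [435.9, -351.9, 190.8]
orientation: [-180.0, 0.0, -0.0]
ft_force: [0.0, 0.2, -1.5]
gripper_width: 0.274
grasp_force: 30.0
```

Emit:
play_rows(
  motion=[
    [[0,0,0],0,0.85],
    [[-4,0,0],0,0.85],
    [[-8,0,-0.2],0,0.85],
    [[-12,0,-0.5],0,0.85],
    [[-17,0,-1],0,0.85],
    [[-22,0,-1.7],0,0.85],
    [[-27,0,-2.8],0,0.85],
    [[-31,0,-4],0,0.85],
    [[-36,0,-5.4],0,0.85],
    [[-40,0,-6.8],0,0.85],
    [[-44,0,-8.5],0,0.85],
    [[-48.5,0,-10.5],0,0.85],
    [[-53,0,-12.7],0,0.85],
    [[-57,0,-15],0,0.85],
    [[-61,0,-17.6],0,0.85],
    [[-64.5,0,-20.3],0,0.85],
    [[-68,0,-23.2],0,0.85],
    [[-71.5,0,-26.2],0,0.85],
    [[-76,0,-30.8],0,0.85],
    [[-80.5,0,-35.6],0,0.85],
  ],
  force=6,
)

```text
time_s: 7.25
tcp_pos: [355.2, -351.9, 155.0]
orientation: [-180.0, 0.0, -0.0]
ft_force: [0.7, -0.4, -0.1]
gripper_width: 0.279
grasp_force: 6.0
```

Emit:
play_rows(
  motion=[
    [[0,0,0],0,0.85],
    [[0,0,0],0,0.85],
    [[0,0,0],0,0.85],
    [[0,0,0],0,0.85],
  ],
  force=60,
)

```text
time_s: 7.65
tcp_pos: [355.4, -351.9, 155.4]
orientation: [-180.0, 0.0, -0.0]
ft_force: [-0.1, -0.0, -1.3]
gripper_width: 0.271
grasp_force: 60.0
```

```bash
python3 - <<'E'
from h import *
d=cam('side'); np.savez('side2.npz',image=d['image'],depth=d['depth'],K=d['K'],R=d['R'],t=d['t'])
u,v=proj(d,[[410,-352,120]])[0].astype(int); a=max(0,v-90);b=max(0,u-120); print(b,a)
save('side2.png',d['image'][a:a+180,b:b+240],3.3); st=robot.read_state(); print(st['tcp_pos'],st['ft_force'],st['time_s'],st['orientation'],st['gripper_width'])
E
```

```text
173 184
[ 355.40819667 -351.9111489   155.36070343] [-0.47484449 -0.05185496 -1.35009821] 7.7 [-1.79987601e+02  2.36117603e-02 -2.63974922e-02] 0.27281296723314175
```

View pics/side2.png

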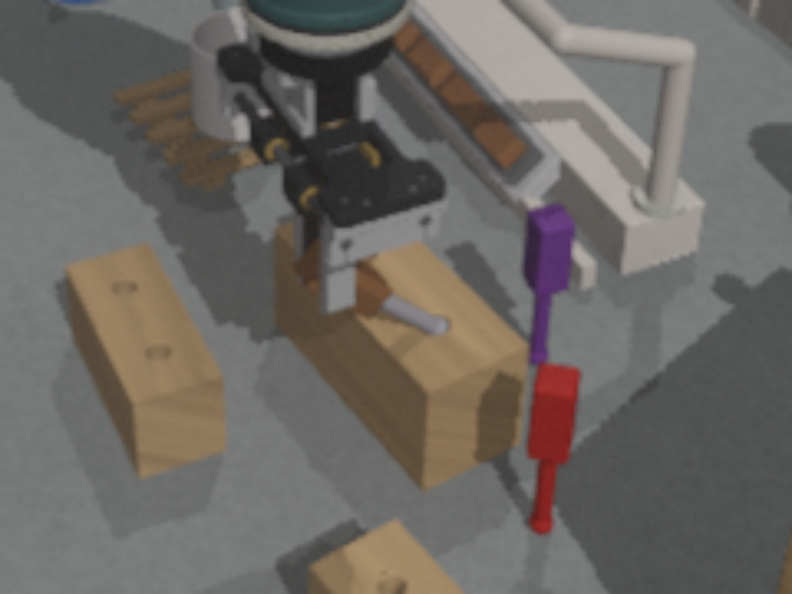

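```bash
cat >lean.py <<'E'
import sys; from h import *
def lean(d,tcp):
    W=cloud(d); hsv=cv2.cvtColor(d['image'],cv2.COLOR_RGB2HSV); S=hsv[...,1]
    D=W-(np.array(tcp)+[0,0,8]); r=np.hypot(D[...,0],D[...,2])
    m=(abs(D[...,1])<12)&(D[...,0]>25)&(D[...,0]<110)&(D[...,2]<-15)&(r<135)&(S<70)
    if tcp[0]<420: m&=(W[...,2]>93)
    P=D[m]; n=len(P); r=np.hypot(P[:,0],P[:,2])
    print(n,'r',np.round(np.percentile(r,[1,50,99]),1),'far end',np.round(P[r>np.percentile(r,85)].mean(0),1))
    Q=P[(r>55)&(r<100)]; U,s,V=np.linalg.svd(Q-Q.mean(0),full_matrices=False); v=V[0]*np.sign(V[0][0]); print('dir',v,'lean',np.degrees(np.arctan2(v[0],-v[2])), 'meanangle',np.degrees(np.arctan2(Q[:,0].mean(),-Q[:,2].mean())),s)
    return m
if __name__=='__main__':
    d=dict(np.load('side2.npz')); lean(d,[355.4,-351.9,155.4])
E
python3 lean.py
```

```text
93 r [ 54.1  79.9 110. ] far end [ 77.7  -3.1 -67.7]
dir [ 0.72515899 -0.0034049  -0.68857305] lean 46.482425530574446 meanangle 48.57031506813688 [112.10431393  30.91812178  15.6159249 ]
```

Emit:
play_rows(
  motion=[
    [[0,0,15],0,0.85],
    [[0,0,35],0,0.85],
    [[0,0,65],0,0.85],
    [[0,20,95],0,0.85],
    [[10,60,104.6],0,0.85],
    [[20,100,104.6],0,0.85],
    [[30,140,104.6],0,0.85],
    [[40,180,104.6],0,0.85],
    [[50,220,104.6],0,0.85],
    [[60,260,104.6],0,0.85],
    [[70,300,104.6],0,0.85],
    [[80,340,104.6],0,0.85],
    [[88,380,104.6],0,0.85],
    [[94.5,405,90],0,0.85],
    [[94.5,409,60],0,0.85],
    [[94.5,409,25],0,0.85],
    [[94.5,409,0],0,0.85],
    [[94.5,409,-5.4],0,0.85],
    [[94.5,409,-5.4],0,0.85],
    [[94.5,409,-5.4],0,0.85],
  ],
)

```text
time_s: 9.7
tcp_pos: [450.7, 57.2, 151.2]
orientation: [-180.0, -0.1, -0.0]
ft_force: [0.5, -0.1, -2.1]
gripper_width: 0.27
grasp_force: 60.0
```

```bash
python3 - <<'E'
from h import *; from lean import lean
for n in('scene','side'):
    d=cam(n); np.savez(n+'3.npz',image=d['image'],depth=d['depth'],K=d['K'],R=d['R'],t=d['t'])
    st=robot.read_state(); print(n,st['tcp_pos'],st['ft_force'])
    try: m=lean(d,st['tcp_pos'])
    except Exception as e: print(e)
d=dict(np.load('scene3.npz')); u,v=proj(d,[[540,40,100]])[0].astype(int); print(u-120,v-100)
save('scene3.png',d['image'][v-100:v+80,u-120:u+120],3.3)
E
```

```text
scene [450.80981082  57.11334843 151.33569452] [ 0.7484688  -0.10498514 -1.09530383]
125 r [ 55.5  88.3 120.7] far end [ 87.7   0.7 -76.9]
dir [ 0.71424293  0.01918841 -0.69963479] lean 45.591957363549994 meanangle 49.6210330207842 [118.53343614  31.53516497  20.83878181]
side [450.76746424  57.06083445 151.27222082] [-0.22649588 -0.66708734 -2.37013491]
86 r [ 51.3  84.2 117.6] far end [ 84.3  -4.4 -77. ]
dir [ 0.71508299 -0.03025473 -0.69838455] lean 45.676850135557835 meanangle 48.66327803860456 [99.33101237 27.21806163 17.56628258]
190 159
```

View pics/scene3.png

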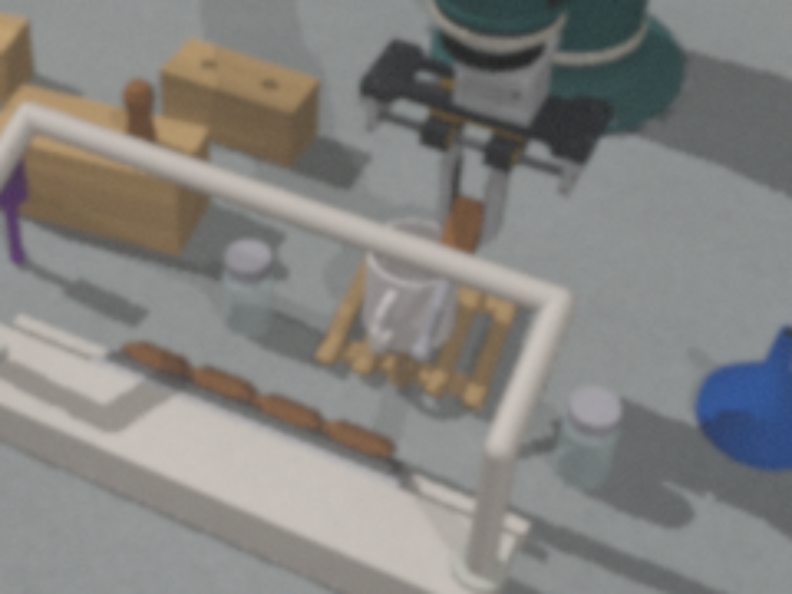

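Emit:
play_rows(
  motion=[
    [[15,0,-4],0,0.85],
    [[30,0,-8],0,0.85],
    [[45,0,-11],0,0.85],
    [[55.3,0,-13.6],0,0.85],
    [[58,0,-16.8],0,0.85],
    [[60.4,0,-19.7],0,0.85],
    [[61.7,0,-21.3],0,0.85],
    [[61.7,0,-21.3],0,0.85],
    [[61.7,0,-21.3],0,0.85],
    [[61.7,0,-21.3],0,0.85],
  ],
)

```text
time_s: 10.8
tcp_pos: [511.6, 57.0, 128.9]
orientation: [180.0, -0.0, -0.0]
ft_force: [-0.5, -0.0, -0.6]
gripper_width: 0.273
grasp_force: 60.0
```

Emit:
play_rows(
  motion=[
    [[0.6,0,-0.8],0,0.85],
    [[1.3,0,-1.5],0,0.85],
    [[1.9,0,-2.3],0,0.85],
    [[2.6,0,-3.1],0,0.85],
    [[2.6,0,-3.1],0,0.85],
    [[2.6,0,-3.1],0,0.85],
  ],
)

```text
time_s: 11.4
tcp_pos: [514.3, 57.0, 125.6]
orientation: [-180.0, 0.0, -0.0]
ft_force: [-1.1, 0.6, -0.3]
gripper_width: 0.27
grasp_force: 60.0
```

Emit:
play_rows(
  motion=[
    [[0.6,0,-0.8],0,0.85],
    [[1.3,0,-1.5],0,0.85],
    [[1.3,0,-1.5],0,0.85],
    [[1.3,0,-1.5],0,0.85],
  ],
)

```text
time_s: 11.8
tcp_pos: [515.6, 57.0, 124.1]
orientation: [-180.0, 0.0, -0.0]
ft_force: [-1.3, -0.5, -0.4]
gripper_width: 0.275
grasp_force: 60.0
```

Emit:
play_rows(
  motion=[
    [[0.6,0,-0.8],0,0.85],
    [[1.3,0,-1.5],0,0.85],
    [[1.3,0,-1.5],0,0.85],
  ],
)

```text
time_s: 12.1
tcp_pos: [517.0, 57.0, 122.5]
orientation: [-180.0, 0.0, -0.0]
ft_force: [-1.1, -0.8, 0.5]
gripper_width: 0.271
grasp_force: 60.0
```

Emit:
play_rows(
  motion=[
    [[0.6,0,-0.8],0,0.85],
    [[1.3,0,-1.5],0,0.85],
    [[1.3,0,-1.5],0,0.85],
  ],
)

```text
time_s: 12.4
tcp_pos: [517.9, 57.1, 121.2]
orientation: [180.0, 0.1, -0.0]
ft_force: [-7.1, -0.3, 9.0]
gripper_width: 0.273
grasp_force: 60.0
```

```bash
cat >tr.py <<'E'
from h import *
n0=np.array([-np.sin(np.radians(40)),0,np.cos(np.radians(40))]); bx=np.array([np.cos(np.radians(40)),0,np.sin(np.radians(40))])
def tr(n):
    d=cam(n); W=cloud(d); hsv=cv2.cvtColor(d['image'],cv2.COLOR_RGB2HSV).astype(int); H,S=hsv[...,0],hsv[...,1]
    m=(S>90)&(H<25)&(W[...,0]>585)&(W[...,0]<630)&(abs(W[...,1]+51)<122)&(W[...,2]>35)&(W[...,2]<75); P=W[m]
    for y0 in(90,30,-30,-90):
        for a,b in((-18,-6),(-6,6),(6,18)):
            k=P[:,1]+51.3-y0; Q=P[(k>a)&(k<b)]
            if len(Q)>8: q=Q-[600,0,50]; print(n,y0,a,len(Q),'n',np.round(np.percentile(q@n0,[10,50,90]),1),'bx',np.round(np.percentile(q@bx,[5,95]),1))
    s=robot.read_state(); print(np.round(s['tcp_pos'],2),np.round(s['ft_force'],1),s['time_s'])
if __name__=='__main__':
    for n in('wrist','side'): tr(n)
E
python3 tr.py
```

```text
wrist 90 -18 563 n [-9.8 -6.5 -5.7] bx [-6.5 15.8]
wrist 90 -6 566 n [-9.7 -6.6 -5.7] bx [-6.6 15.8]
wrist 90 6 426 n [-10.8  -6.5  -5.7] bx [-4.5 15.8]
wrist 30 -18 641 n [-8.  -1.2 -0.4] bx [-6.5 15.8]
wrist 30 -6 632 n [-7.9 -1.3 -0.4] bx [-6.6 15.8]
wrist 30 6 640 n [-8.1 -1.3 -0.5] bx [-6.8 15.9]
wrist -30 -18 623 n [-7.1 -0.3  0.6] bx [-6.1 15.8]
wrist -30 -6 626 n [-7.1 -0.4  0.5] bx [-6.  15.8]
wrist -30 6 619 n [-7.1 -0.3  0.5] bx [-5.7 15.8]
wrist -90 -18 12 n [-1.3 -0.7 -0.4] bx [-8.2 -5.2]
wrist -90 -6 264 n [-4.9 -0.8 -0.1] bx [-7.3 15.2]
wrist -90 6 639 n [-8.3 -1.  -0.1] bx [-6.4 15.6]
[517.9   57.14 121.25] [-7.5  0.7  9.6] 12.45
side 90 -18 20 n [-8.4 -5.9 -2.7] bx [-4.3 12.3]
side 90 -6 25 n [-10.1  -6.7  -4.1] bx [-6.8 13.7]
side 30 -18 21 n [-4.9 -1.4  1. ] bx [-2.1 13.8]
side 30 -6 22 n [-2.4 -0.5  2.4] bx [-4.3 13.3]
side 30 6 21 n [-3.3 -0.7  1.1] bx [-4.9 13.1]
side -30 -18 25 n [-1.5  0.4  1.7] bx [-5.  13.5]
side -30 -6 25 n [-2.2 -0.1  2.4] bx [-4.2 13.2]
side -30 6 21 n [-2.3 -0.5  4.3] bx [-6.3 14.8]
side -90 -18 26 n [-3.1 -1.3  1.4] bx [-6.6 11.5]
side -90 -6 30 n [-2.7 -0.6  1.4] bx [-6.6 14.8]
side -90 6 27 n [-3.4 -0.5  1.5] bx [-7.3 12.1]
[517.89  57.15 121.25] [-7.6  0.8  8.6] 12.5
```

Emit:
play_rows(
  motion=[
    [[0,-2.5,0],0,0.85],
    [[0,-5,0],0,0.85],
    [[0,-7.5,0],0,0.85],
    [[0,-10,0],0,0.85],
    [[0,-12.5,0],0,0.85],
    [[0,-15,0],0,0.85],
    [[0,-17.5,0],0,0.85],
    [[0,-20,0],0,0.85],
    [[0,-22.5,0],0,0.85],
    [[0,-25,0],0,0.85],
  ],
)

```text
time_s: 13.5
tcp_pos: [517.8, 34.2, 121.4]
orientation: [-179.9, 0.0, 0.1]
ft_force: [-8.9, 11.4, 9.3]
gripper_width: 0.275
grasp_force: 60.3
```

Emit:
play_rows(
  motion=[
    [[0,-2.5,0],0,0.85],
    [[0,-5,0],0,0.85],
    [[0,-7.5,0],0,0.85],
    [[0,-10,0],0,0.85],
    [[0,-12.5,0],0,0.85],
    [[0,-15,0],0,0.85],
    [[0,-17.5,0],0,0.85],
    [[0,-20,0],0,0.85],
    [[0,-22.5,0],0,0.85],
    [[0,-25,0],0,0.85],
  ],
)

```text
time_s: 14.5
tcp_pos: [518.3, 7.9, 121.2]
orientation: [-179.9, -0.0, 0.0]
ft_force: [-2.6, 7.2, 1.4]
gripper_width: 0.269
grasp_force: 60.1
```

Emit:
play_rows(
  motion=[
    [[0,-2.5,0],0,0.85],
    [[0,-5,0],0,0.85],
    [[0,-7.5,0],0,0.85],
    [[0,-10,0],0,0.85],
    [[0,-12.5,0],0,0.85],
    [[0,-15,0],0,0.85],
    [[0,-17.5,0],0,0.85],
    [[0,-20,0],0,0.85],
    [[0,-22.5,0],0,0.85],
    [[0,-25,0],0,0.85],
  ],
)

```text
time_s: 15.5
tcp_pos: [517.5, -16.0, 121.3]
orientation: [-179.9, 0.1, 0.1]
ft_force: [-9.4, 11.3, 11.4]
gripper_width: 0.273
grasp_force: 60.5
```

```bash
python3 - <<'E'
from tr import tr
tr('wrist')
E
```

```text
wrist 90 -18 576 n [-9.7 -6.4 -5.6] bx [-6.9 15.7]
wrist 90 -6 574 n [-10.1  -6.4  -5.7] bx [-7.  15.9]
wrist 90 6 575 n [-9.9 -6.5 -5.7] bx [-6.4 15.8]
wrist 30 -18 568 n [-9.5 -6.4 -5.6] bx [-6.9 15.7]
wrist 30 -6 456 n [-10.2  -6.4  -5.6] bx [-5.9 15.8]
wrist 30 6 334 n [-10.5  -6.6  -5.7] bx [ 0.5 16. ]
wrist -30 -18 629 n [-6.7 -0.4  0.4] bx [-6.3 15.7]
wrist -30 -6 619 n [-6.9 -0.3  0.6] bx [-6.2 15.7]
wrist -30 6 625 n [-7.  -0.3  0.5] bx [-6.  15.7]
wrist -90 -18 646 n [-8.5 -1.  -0.2] bx [-6.5 15.6]
wrist -90 -6 636 n [-8.2 -1.  -0.2] bx [-6.4 15.6]
wrist -90 6 638 n [-8.4 -1.  -0.2] bx [-6.7 15.6]
[517.55 -16.46 121.27] [-10.4   9.4  11. ] 15.55
```

Emit:
play_rows(
  motion=[
    [[-0.1,-2.5,0.1],0,0.85],
    [[-0.1,-5,0.1],0,0.85],
    [[-0.1,-7.5,0.1],0,0.85],
    [[-0.1,-10,0.1],0,0.85],
    [[-0.1,-12.5,0.1],0,0.85],
    [[-0.1,-15,0.1],0,0.85],
    [[-0.1,-17.5,0.1],0,0.85],
    [[-0.1,-20,0.1],0,0.85],
    [[-0.1,-22.5,0.1],0,0.85],
    [[-0.1,-25,0.1],0,0.85],
    [[-0.1,-27.5,0.1],0,0.85],
    [[-0.1,-30,0.1],0,0.85],
    [[-0.1,-32.5,0.1],0,0.85],
    [[-0.1,-35,0.1],0,0.85],
    [[-0.1,-37.5,0.1],0,0.85],
    [[-0.1,-40,0.1],0,0.85],
    [[-0.1,-42.5,0.1],0,0.85],
    [[-0.1,-45,0.1],0,0.85],
    [[-0.1,-47.5,0.1],0,0.85],
    [[-0.1,-50,0.1],0,0.85],
  ],
)

```text
time_s: 17.55
tcp_pos: [517.6, -66.1, 121.3]
orientation: [-179.9, 0.1, 0.1]
ft_force: [-9.3, 12.0, 11.5]
gripper_width: 0.273
grasp_force: 60.5
```

Emit:
play_rows(
  motion=[
    [[0,-2.5,0],0,0.85],
    [[0,-5,0],0,0.85],
    [[0,-7.5,0],0,0.85],
    [[0,-10,0],0,0.85],
    [[0,-12.5,0],0,0.85],
    [[0,-15,0],0,0.85],
    [[0,-17.5,0],0,0.85],
    [[0,-20,0],0,0.85],
  ],
)

```text
time_s: 18.35
tcp_pos: [517.4, -86.0, 121.3]
orientation: [-179.9, 0.1, 0.1]
ft_force: [-9.9, 11.2, 12.1]
gripper_width: 0.273
grasp_force: 60.5
```

Emit:
play_rows(
  motion=[
    [[-0.1,-2.5,0.1],0,0.85],
    [[-0.1,-5,0.1],0,0.85],
    [[-0.1,-7.5,0.1],0,0.85],
    [[-0.1,-10,0.1],0,0.85],
    [[-0.1,-12.5,0.1],0,0.85],
    [[-0.1,-15,0.1],0,0.85],
    [[-0.1,-17.5,0.1],0,0.85],
    [[-0.1,-20,0.1],0,0.85],
    [[-0.1,-22.5,0.1],0,0.85],
    [[-0.1,-25,0.1],0,0.85],
    [[-0.1,-27.5,0.1],0,0.85],
    [[-0.1,-30,0.1],0,0.85],
    [[-0.1,-32.5,0.1],0,0.85],
    [[-0.1,-35,0.1],0,0.85],
    [[-0.1,-37.5,0.1],0,0.85],
    [[-0.1,-40,0.1],0,0.85],
    [[-0.1,-42.5,0.1],0,0.85],
    [[-0.1,-45,0.1],0,0.85],
    [[-0.1,-47.5,0.1],0,0.85],
    [[-0.1,-50,0.1],0,0.85],
  ],
)

```text
time_s: 20.35
tcp_pos: [517.2, -136.0, 121.3]
orientation: [-179.9, 0.1, 0.1]
ft_force: [-10.7, 11.9, 12.0]
gripper_width: 0.273
grasp_force: 60.5
```

Emit:
play_rows(
  motion=[
    [[0,-2.5,0],0,0.85],
    [[0,-5,0],0,0.85],
    [[0,-7.5,0],0,0.85],
    [[0,-10,0],0,0.85],
    [[0,-12.5,0],0,0.85],
    [[0,-15,0],0,0.85],
    [[0,-17.5,0],0,0.85],
    [[0,-20,0],0,0.85],
    [[0,-22.5,0],0,0.85],
    [[0,-25,0],0,0.85],
  ],
)

```text
time_s: 21.35
tcp_pos: [517.5, -162.2, 121.3]
orientation: [-179.9, 0.1, 0.0]
ft_force: [-3.8, 1.6, 3.8]
gripper_width: 0.269
grasp_force: 60.0
```

```bash
python3 - <<'E'
from tr import tr
tr('wrist')
E
```

```text
wrist 90 -18 570 n [-10.1  -6.4  -5.6] bx [-7.1 15.6]
wrist 90 -6 344 n [-7.3 -6.4 -5.7] bx [-7.1 15.2]
wrist 90 6 37 n [-7.3 -6.4 -5.7] bx [-8.5 -2.8]
wrist 30 -18 578 n [-9.6 -6.4 -5.5] bx [-7.3 15.6]
wrist 30 -6 579 n [-10.2  -6.4  -5.5] bx [-7.3 15.5]
wrist 30 6 583 n [-9.9 -6.3 -5.6] bx [-7.3 15.6]
wrist -30 -18 565 n [-9.2 -6.2 -5.4] bx [-6.8 15.5]
wrist -30 -6 562 n [-9.  -6.3 -5.4] bx [-6.7 15.4]
wrist -30 6 557 n [-8.8 -6.3 -5.4] bx [-7.1 15.5]
wrist -90 -18 435 n [-10.6  -6.1  -5.2] bx [-5.  15.4]
wrist -90 -6 563 n [-9.4 -6.2 -5.3] bx [-6.8 15.4]
wrist -90 6 565 n [-9.5 -6.2 -5.5] bx [-7.1 15.4]
[ 517.65 -163.3   121.29] [-1.2 -2.  -0.4] 21.4
```

Emit:
play_rows(
  motion=[
    [[0,-2,0],0,0.85],
    [[0,-4,0],0,0.85],
    [[-5,-4,6],0,0.85],
    [[-13,-4,15],0,0.85],
    [[-35,-4,18],0,0.85],
    [[-60,-4,20],0,0.85],
    [[-80,-4,30],0,0.85],
    [[-90,-4,60],0,0.85],
    [[-100,-4,100],0,0.85],
    [[-110,-10,135],0,0.85],
    [[-120,-30,143.7],0,0.85],
    [[-130,-70,143.7],0,0.85],
    [[-140,-110,143.7],0,0.85],
    [[-150,-150,143.7],0,0.85],
    [[-162.5,-189,143.7],0,0.85],
    [[-162.5,-189,120],0,0.85],
    [[-162.5,-189,94.1],0,0.85],
    [[-162.5,-189,94.1],0,0.85],
    [[-162.5,-189,94.1],0,0.85],
  ],
)

```text
time_s: 23.3
tcp_pos: [355.5, -351.7, 216.5]
orientation: [-180.0, -0.0, -0.0]
ft_force: [0.0, -0.1, -0.6]
gripper_width: 0.273
grasp_force: 60.0
```

```bash
python3 - <<'E'
from h import *; from lean import lean
for n in('side','scene','wrist'):
    d=cam(n); np.savez(n+'4.npz',image=d['image'],depth=d['depth'],K=d['K'],R=d['R'],t=d['t'])
    st=robot.read_state(); 
    try: lean(d,st['tcp_pos'])
    except Exception as e: print(e)
print(st['tcp_pos'],st['ft_force'],st['time_s'])
# empty hole in scene4/wrist4: dark pixels on rack top
for n in('scene','wrist'):
    d=dict(np.load(n+'4.npz')); u,v=proj(d,[[436,-352,90]])[0]; print(n,u,v)
    g=cv2.cvtColor(d['image'],cv2.COLOR_RGB2GRAY); u,v=int(u),int(v)
    if 15<=u<545 and 15<=v<405: print(g[v-12:v+13:2,u-14:u+15:2])
E
```

```text
134 r [ 46.6  86.5 116.9] far end [ 83.6  -4.9 -76.4]
dir [ 0.711299    0.01095337 -0.7028042 ] lean 45.34418306958797 meanangle 48.16365570360976 [116.81827877  31.5177455   14.78187617]
110 r [ 47.2  84.9 120.7] far end [ 87.5   2.1 -77.5]
dir [ 0.72399131  0.00869441 -0.6897543 ] lean 46.38727395357306 meanangle 49.344288348989835 [103.48644842  27.38865239  18.01631905]
1433 r [ 51.2  81.8 115.1] far end [ 85.5   0.5 -71.5]
dir [ 0.71401965 -0.01105848 -0.70003832] lean 45.56648644558054 meanangle 51.59506686194371 [403.13334665 103.87907848  41.8105627 ]
[ 356.00004888 -352.16157641  216.9452557 ] [ 0.12500953  0.21285881 -0.1086941 ] 23.45
scene 205.48237703214733 194.77794192900697
[[102  92  93  86  88 112 118 118 141 148 145 145 143 144 145]
 [106  91  97 114 107  99  98 102 114 126 139 142 144 146 144]
 [103  98 127 148 138 131 133 130 121 113 113 122 141 145 145]
 [105 125 150 148 138 139 148 148 148 145 143 137 140 147 144]
 [123 146 161 178 171 160 155 151 152 150 149 151 150 152 151]
 [144 152 180 192 191 188 182 174 163 157 153 153 152 151 152]
 [158 172 192 184 181 18
[... 579 characters left out ...]
6 190]
 [192 188 127 120 143 161 171 177 181 191 187 174 158 182 188]
 [190 184 121 117 133 135 146 158 164 171 174 172 156 176 185]
 [188 180 118 111 119 129 144 157 163 166 162 158 148 146 180]
 [184 171 102 101 117 129 144 158 163 166 161 148 129 120 172]
 [176 160  92  95 118 129 144 157 162 166 161 142  92 108 164]
 [176 163  93  98 118 128 144 157 163 166 162 140  83 110 159]
 [178 170 102  99 118 129 144 158 163 166 162 140  85 122 162]
 [176 173 134  97 118 130 145 158 163 166 162 140  95 140 164]
 [170 169 158 111 118 130 145 157 163 165 162 143 125 161 166]
 [165 165 164 125 119 129 145 158 164 166 162 147 155 166 167]
 [166 166 165 129 119 130 145 157 163 165 162 150 165 170 169]]
```

Emit:
play_rows(
  motion=[
    [[0,0,-15],0,0.85],
    [[0,0,-30],0,0.85],
    [[0,0,-42],0,0.85],
    [[0,0,-48],0,0.85],
    [[0,0,-52],0,0.85],
    [[0,0,-55],0,0.85],
    [[0,0,-57],0,0.85],
    [[0,0,-59],0,0.85],
    [[0,0,-59],0,0.85],
    [[0,0,-59],0,0.85],
  ],
)

```text
time_s: 24.45
tcp_pos: [355.5, -352.0, 156.5]
orientation: [-180.0, 0.0, -0.0]
ft_force: [-0.4, -0.5, -1.0]
gripper_width: 0.275
grasp_force: 60.0
```

Emit:
play_rows(
  motion=[
    [[0,0,0],0,0.85],
    [[0,0,0],0,0.85],
    [[3.5,0,2.8],0,0.85],
    [[7.1,0,5.8],0,0.85],
    [[11.6,0,9.1],0,0.85],
    [[16.2,0,12.2],0,0.85],
    [[21,0,15],0,0.85],
    [[26,0,17.6],0,0.85],
    [[31,0,19.8],0,0.85],
    [[36.4,0,21.9],0,0.85],
    [[42,0,24.1],0,0.85],
    [[47.4,0,26.1],0,0.85],
    [[53,0,27.8],0,0.85],
    [[58.7,0,29.2],0,0.85],
    [[64.5,0,30.2],0,0.85],
    [[70.3,0,31],0,0.85],
    [[74,0,31.2],0,0.85],
    [[78,0,31.4],0,0.85],
    [[81,0,31.5],0,0.85],
    [[81,0,31.5],0,0.85],
  ],
  force=6,
)

```text
time_s: 26.45
tcp_pos: [436.9, -351.9, 187.9]
orientation: [-180.0, -0.0, -0.0]
ft_force: [-0.3, 0.1, -0.9]
gripper_width: 0.276
grasp_force: 6.0
```

```bash
python3 - <<'E'
from h import *
st=robot.read_state(); print(st['tcp_pos'],st['ft_force'],st['time_s']); T=st['tcp_pos']+[0,0,8]
for n in('side','scene'):
    d=cam(n); W=cloud(d); S=cv2.cvtColor(d['image'],cv2.COLOR_RGB2HSV)[...,1]; D=W-T
    m=(abs(D[...,0])<25)&(abs(D[...,1])<9)&(D[...,2]<-48)&(D[...,2]>-101)&(S<80); P=D[m]
    print(n,len(P)); 
    if len(P)>10: print(np.round(P.mean(0),1),'slope x,y per z',np.polyfit(P[:,2],P[:,0],1),np.polyfit(P[:,2],P[:,1],1))
    if n=='side':
        u,v=proj(d,[T])[0].astype(int); save('side5.png',d['image'][v-60:v+120,u-120:u+120],3.3)
E
```

```text
[ 436.90159571 -351.8817189   187.85941124] [-0.2592221   0.11313627 -0.9352029 ] 26.45
side 95
[ -2.2  -4.5 -76.2] slope x,y per z [-0.02642591 -4.19436994] [-0.03243035 -6.94262993]
scene 40
[  1.9   2.4 -69.3] slope x,y per z [-0.05756069 -2.06631812] [0.03215839 4.63807622]
```

View pics/side5.png

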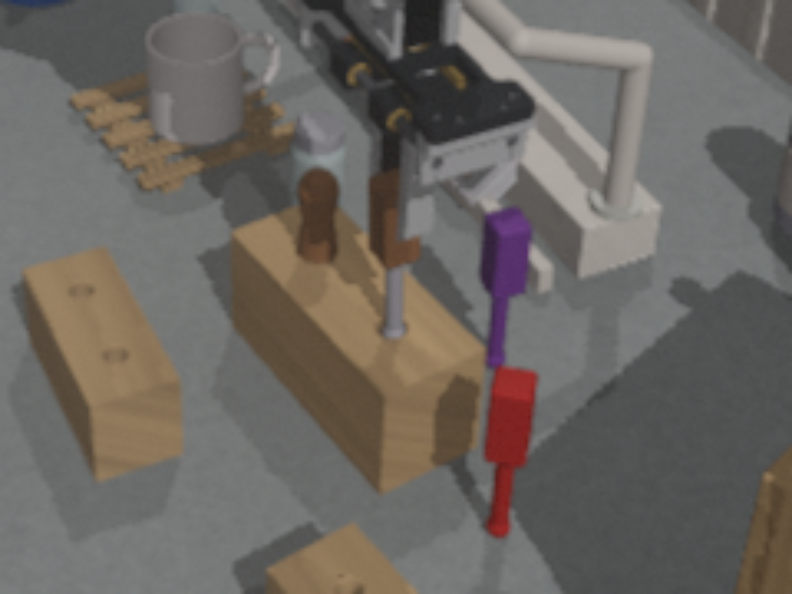

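Emit:
play_rows(
  motion=[
    [[0,0,-4],0,0.85],
    [[-0.3,0,-8],1,0.85],
    [[-0.6,0,-14],2,0.85],
    [[-0.6,0,-20],3,0.85],
    [[-0.6,0,-27],3,0.85],
    [[-0.6,0,-34],3,0.85],
    [[-0.6,0,-41],3,0.85],
    [[-0.6,0,-47],3,0.85],
    [[-0.6,0,-52],3,0.85],
    [[-0.6,0,-56],3,0.85],
    [[-0.6,0,-59],3,0.85],
    [[-0.6,0,-60.5],3,0.85],
    [[-0.6,0,-62],3,0.85],
    [[-0.6,0,-62],3,0.85],
    [[-0.6,0,-62],3,0.85],
  ],
)

```text
time_s: 28.05
tcp_pos: [436.2, -352.0, 126.2]
orientation: [180.0, -0.0, 3.0]
ft_force: [0.9, 1.0, 0.9]
gripper_width: 0.273
grasp_force: 6.0
```

Emit:
play_rows(
  motion=[
    [[0,0,0],0,0.6],
    [[0,0,0],0,0.4],
    [[0,0,0],0,0.3],
    [[0,0,0],0,0.3],
    [[0,0,0],0,0.3],
    [[0,0,15],0,0.3],
    [[0,0,35],0,0.3],
    [[0,0,60],0,0.3],
    [[0,0,90],0,0.3],
    [[-15,0,120],0,0.3],
    [[-35,0,150],0,0.3],
    [[-50,0,180],0,0.3],
    [[-66,0,223],0,0.3],
    [[-66,0,223],0,0.3],
    [[-66,0,223],0,0.3],
  ],
)

```text
time_s: 29.55
tcp_pos: [369.9, -352.0, 350.6]
orientation: [179.9, -0.1, 3.0]
ft_force: [-0.5, 0.3, -0.5]
gripper_width: 0.696
grasp_force: 0.0
```

```bash
python3 - <<'E'
from h import *
d=cam('wrist'); W=cloud(d); Z=W[...,2]
for lo,hi in((140,165),):
    m=((Z>lo)&(Z<hi)&(abs(W[...,0]-436)<40)&(abs(W[...,1]+305)<90)).astype(np.uint8)
    k,l,s,c=cv2.connectedComponentsWithStats(m)
    for i in range(1,k):
        if s[i,4]>100: P=W[l==i]; t=P[P[:,2]>146]; print(s[i],np.round(P.mean(0),1),np.round(np.percentile(P[:,2],[5,50,95]),1),cv2.minAreaRect(t[:,:2].astype(np.float32)))
            
m=(Z>146)&(Z<156)&(abs(W[...,0]-436)<20)&(abs(W[...,1]+352)<20); P=W[m]; A=np.c_[P[:,:2]-P[:,:2].mean(0),np.ones(len(P))]; print('top plane',np.linalg.lstsq(A,P[:,2],rcond=None)[0])
st=robot.read_state(); print(st['time_s'],st['tcp_pos'],st['ft_force'])
from tr import tr
tr('side')
E
```

```text
[272 128  23  24 535] [ 434.3 -351.5  150.7] [148.5 150.8 152.1] ((434.14227294921875, -351.5161437988281), (25.532066345214844, 25.187725067138672), 2.994675397872925)
[193 131  26  26 515] [ 425.2 -264.4  154.4] [147.1 155.9 158.7] ((425.0422058105469, -263.00738525390625), (27.948484420776367, 27.87984275817871), 3.2681875228881836)
top plane [ 1.45940819e-02 -4.58049768e-03  1.50671267e+02]
29.6 [ 369.92824398 -351.71017288  349.30691742] [ 0.64941687 -0.3597957  -1.10957408]
side 30 -18 23 n [-8.9 -5.2 -2.7] bx [-5.6 11.7]
side 30 -6 21 n [-9.2 -6.4 -4.2] bx [-6.5 13.2]
side 30 6 22 n [-8.1 -5.6 -4.4] bx [-6.9 13.1]
side -30 -18 26 n [-10.3  -7.   -4.8] bx [-4.1 13.4]
side -30 -6 26 n [-8.7 -5.8 -3.9] bx [-5.8 13.1]
side -30 6 25 n [-8.  -6.1 -4.1] bx [-6.3 12.7]
side -90 -18 28 n [-8.6 -6.6 -3.6] bx [-7.3 12.5]
side -90 -6 29 n [-8.3 -5.8 -1.8] bx [-7.  13.9]
side -90 6 25 n [-8.1 -5.9 -4.1] bx [-5.7 10.7]
[ 369.93 -351.58  348.59] [ 0.6 -0.7  0.4] 29.65
```

Top of the presser is level at z = 150.7 mm, the same as before the move, and all four trim pieces are home.

```bash
python3 -c "
from station import robot
print(robot.finish_job())"
```

```text
the job is handed in; nothing more can be done
None
```

All four trim pieces read as fully home in the depth images after one left-to-right pass, the presser is back upright and fully in its rack hole, nothing else was touched on purpose (only the pestle was re-measured afterwards), and the job was handed in at about 30 s.

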